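# Close and lock the coffee sample case

### The arm

A 6-joint arm with a two-finger parallel gripper is mounted at the origin on the work surface. World frame = base frame: x ahead of the robot, y to its left, z up, the work surface at z = 0. Lengths are in mm, angles in degrees, forces in N, time in s.
With the tool pointing down it reaches from about 350 to 850 mm from the base axis. Payload 8.1 kg.
Tool frame: the origin (TCP) lies midway between the tips of the shut fingers; the grasp point (between the pads) lies 19 mm behind it (r.grip_depth is the distance from the TCP to the grasp point, in mm); z points along the fingers, y is the direction in which the jaws open and shut (so a half turn about z gives the same grasp; the last joint's range is limited). The gripper opens to 85 mm and grips with 20 to 120 N. Pads are 22 mm wide; open, the fingers measure 114 mm over their backs; the gripper's body (76 mm by 85 mm) begins 54 mm behind the grasp point. The pads swing forward as they close: fully open they stand 13 mm farther back than shut.
Start: joints at [-80.753, 7.471, 85.268, -0, 87.261, -4.893], TCP at [146.602, -581.819, 231.292] pointing down, gripper open.
Joint ranges: [-169.43, 169.43], [-51.17, 129.36], [1.28, 143.12], [-76.62, 256.62], [0, 156.53], [-152.29, 152.29]. Speed limits (degrees/s): [136.94, 136.94, 159.86, 180, 180, 180].

### API

Orientations are given as [roll, pitch, yaw] about the fixed x, y, z axes, in that order (R = Rz(yaw) Ry(pitch) Rx(roll)).
In Python, from bench import r, imaging gives the robot as it stands.
- The arm moves only by the shell command python3 -m creep 'ROWS' [FORCE]. ROWS is text: rows parted by semicolons, each of 7 numbers parted by spaces: the shift along the tool's x, y, z in cm, then the turn, a rotation vector about the tool's x, y, z in degrees, then the finger opening in cm, from 0 to 8.54. In form: dx dy dz ax ay az gripper; .... A call has 1 to 20 rows; each row is the pose to reach, as a shift and turn from the pose measured when the call began, along the tool's axes at that moment; what a row does not reach only later rows make up. A row lasts 1/10 s, in which the tool goes at most 50 mm and 8.59 degrees, less where a joint would pass 70% of its speed; a pose out of reach is approached as far as the arm can. A call with a gripper value outside its range is refused whole. The fingers move at their own pace and stop on an object; FORCE is the grip in N (left out, the last holds). Time passes only in rows, so rows that repeat a pose let the fingers close. It gives the time, the measured TCP pose, the force and the opening at its end, in the units of the state.
- r.sense(): the state, without advancing time (a new reading comes with each control period).
- imaging.snapshot(name): name is "side" or "top" or "wrist"; returns the picture (384x512x3 uint8, red, green, blue); there is no depth.
- imaging.camera_info(name): a dict with "camera_matrix" (3x3 intrinsics, pixels), "R" (3x3) and "t" (3): a world point X has camera coordinates R X + t. Camera axes: x right, y down, z forward; pixel columns grow to the right and rows downward; lengths in mm; the calibration is good to about 2 mm. The wrist camera is an equidistant fisheye: a pixel r from the principal point sees the ray r / f radians off the axis. A picture is of the moment at which its call begins: read the wrist's pose just before it. camera_info takes no time and is no camera call; for the wrist camera it gives the pose at the moment of the call.
- r.hand_in(): hands the job in, once; it reports no verdict.
The state is a dict: "time": time; "joint_pos": joint angles; "qd": joint speeds; "joint_efforts": joint torques, N m; "tool_pos": TCP position; "tcp_rot": TCP orientation; "ft_force": force on the tool from outside, world axes, zero at the start; "wrist_torque": the same for the moment, N m; "finger_gap": finger opening in mm.
Only numpy, scipy, OpenCV 4.12 (cv2) and the standard library are available. Lean on these libraries where they do the work, as an engineer would, in place of code of your own. Each camera call takes 0.05 s, during which the arm holds its last target.

### The job

The green coffee sample case is loaded: put its wooden lid on, fully seated, and let go of it. Then lock it with the red plunger knob: pull the knob up until the pin is out of its hole, slide the tube section along to the next hole towards the case so that its forked steel tongue reaches over the lid, and let the pin go fully home. Finish while still holding the knob firmly with the pin home - do not let go - and leave the ramekin, the glass and the timer where they are.

Things in the scene. Friction and masses are not known exactly. Their poses are not given: they have to be found in the camera images.
- case: Fixed green open box 150 x 150 x 85 mm high, walls 5 mm, loaded with jars up to 70 mm high. Origin: centre of its underside on the table, z up. A rail runs along +y beside it at x = 0: 20 mm wide, top at z = 115 mm, from y = 80 to 255 mm, with 12 mm holes in its top at y = 120, 160 and 200 mm.
- case_mouth (a point): Centre of the case's mouth, at rim height (85 mm above the table); axes as the case's.
- next_hole (a point): The hole to end in (y = 120 mm in the case's frame), at the rail's top, 40 mm nearer the case than the hole the pin starts in; axes as the case's.
- lid_grip (a point): Centre of the lid's black bar handle, 70 mm long (its x), 18 wide (y), 30 high. 15 mm below it is the top of the wooden plate, 150 x 150 x 8 mm; under that a black plug 134 x 134 x 8 mm, tapered at the foot, enters the mouth in any quarter turn. Loose, 0.2 to 0.42 kg, lying plug down: this point starts 31 mm above the table; seated it is 23 mm above case_mouth.
- knob_center (a point): Centre (half-way up) of the red plunger knob, an upright cylinder 24 mm in diameter, 36 mm high, standing on the tube section with 10 mm of brass collar and pin below it. With the pin home it is 148 mm above the table. Axes as the case's. The knob lifts straight up and carries the section along when moved sideways.
- plunger (a joint): How far the knob and its 9 mm round-nosed pin are pulled up (m): 0 fully home, 0.018 the stop. The pin reaches 10 mm into a hole, so it clears the rail from 0.010. A spring pulls it back down with 5 N at 0 and 8 N at the stop.
- section (a joint): Position of the aluminium tube section along the rail (m): 0 at the hole it starts in, grows towards the case (case's -y), 0.040 at the next hole, stop at 0.045; -0.040 is the hole the wrong way. 2 N of friction; locked while the pin is in a hole. It is 30 mm wide (case's x), 60 long (y), from 90 to 120 mm above the table.
- tongue_tip (a point): Free end of the forked steel tongue (midway between its two bars, each 4 mm wide, 8 mm high, one on either side of the rail, 30 mm over both), underside 97 mm above the table, pointing from the section towards the case; it starts 18 mm clear of the case's wall and at the next hole reaches 22 mm over the lid, 4 mm above it.
- ramekin: White ceramic ramekin, 90 mm across, 55 mm high, origin at its underside; leave alone.
- glass: Empty glass, 76 mm across, 75 mm high, origin at its underside; leave alone.
- timer: White timer standing on edge, 28 x 70 x 60 mm high, origin at its underside; leave alone.
Things that resemble listed ones, but are neither listed nor needed, are in the scene too. What is meant by the part that bears lid_grip is not yellow, and is the smaller of those in its own colour.

How it is judged:
By the outcome, as a careful person would: the job done as asked, in the order asked, and still so for the second after the job is handed in, while the arm keeps its last pose, push and grip.
It also fails if it takes over 54 s, if anything falls off the work surface, if the arm or the gripper's body presses on something with over 40 N, if the wrist force passes 120 N, or if a joint passes its speed limit or range.

## Working session

There is one attempt and no reset: what is moved stays moved. The work goes in short steps, Python scripts to look and compute and a shell command to move; the robot and the scene stay as the last step left them, time stands still between calls to the robot, and variables do not carry over. Pictures are saved under pics/ and viewed, and the job is handed in when it is done.

```bash
mkdir -p pics; ls
python3 - <<'E'
from bench import r, imaging
import cv2
s=r.sense(); print({k:(v if not hasattr(v,'round') else v) for k,v in s.items()})
for n in("side","top","wrist"):
    im=imaging.snapshot(n); cv2.imwrite(f"pics/{n}0.png",im[:,:,::-1])
    print(n,imaging.camera_info(n))
E
```

```text
pics
{'time': 0.0, 'joint_pos': array([-8.07528007e+01,  7.51554889e+00,  8.53300292e+01, -6.18365749e-04,
        8.72625653e+01, -4.89489060e+00]), 'qd': array([ 0.01180789, -0.00764268,  0.14520132, -0.01793605, -0.00374517,
       -0.07259952]), 'joint_efforts': array([-1.85049699e-03, -5.69397640e+01, -5.00557995e+01, -3.54219583e-04,
        1.43354145e-02, -2.59149647e-05]), 'tool_pos': array([ 146.50502021, -581.2589157 ,  230.232664  ]), 'tcp_rot': array([-1.79892198e+02, -8.61231150e-03,  1.41421119e+01]), 'ft_force': array([ 1.32894424,  0.05880942, -0.17272803]), 'wrist_torque': array([0.01026985, 0.01748347, 0.03950817]), 'finger_gap': 85.62323051478558}
side {'camera_matrix': array([[463.355807  ,   0.        , 249.88858174],
       [  0.        , 463.355807  , 188.22711945],
       [  0.        ,   0.        ,   1.        ]]), 'R': array([[-0.99747556, -0.06740126,  0.02235121],
       [-0.05755079,  0.58293099, -0.81048094],
       [ 0.04159822, -0.80972126, -0.58533842]]), 't': array([ 475.8602013 ,  206.64767503, 1418.66519095])}
top {'camera_matrix': array([[403.7901408 ,   0.        , 249.31297654],
       [  0.        , 403.7901408 , 194.72607488],
       [  0.        ,   0.        ,   1.        ]]), 'R': array([[ 0.00513886, -0.9996233 ,  0.02696011],
       [-0.99387218, -0.00808248, -0.11023956],
       [ 0.11041593, -0.0262284 , -0.99353933]]), 't': array([-187.35006929,  504.75761611, 1147.80914383])}
wrist {'camera_matrix': array([[297.31863964,   0.        , 253.91694691],
       [  0.        , 297.31863964, 195.34548763],
       [  0.        ,   0.        ,   1.        ]]), 'R': array([[ 0.24349003, -0.96990106, -0.0021306 ],
       [-0.92111918, -0.23193031,  0.31264642],
       [-0.30373024, -0.07416375, -0.94986719]]), 't': array([-599.83520561,  -39.77139295,  380.74895011])}
```

View pics/side0.png

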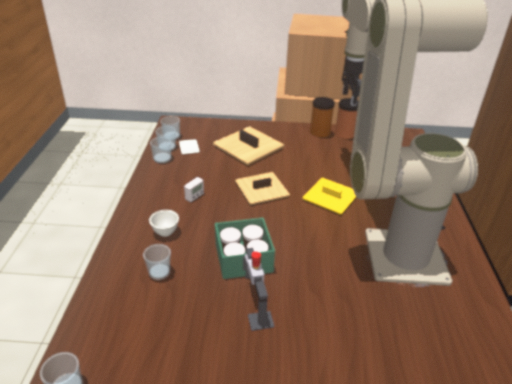

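View pics/top0.png

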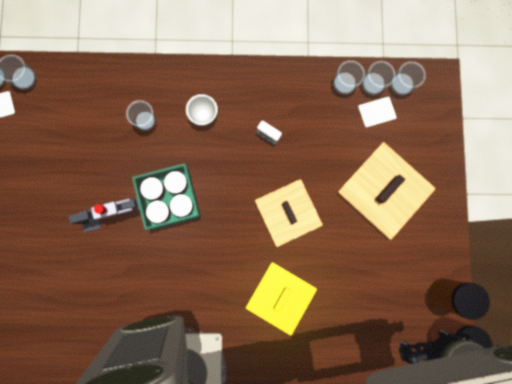

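View pics/wrist0.png

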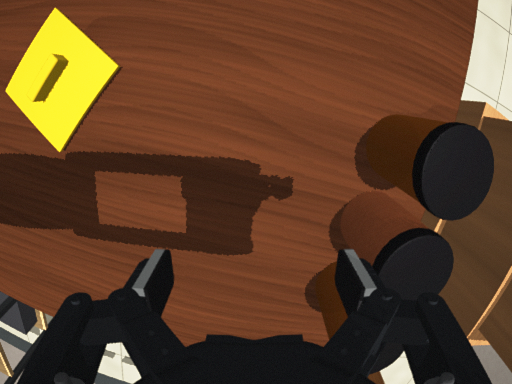

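The scene: the smaller wooden lid has its handle at top (289,212) and side (262,183). The green case is at top (165,197) and the red knob at top (100,209). The larger wooden lid at top (387,190) and the yellow one are decoys.

```bash
cat > h.py <<'E'
import numpy as np, cv2
from bench import r, imaging
def ray(n,uv,info=None):
    c=info or imaging.camera_info(n); K=c["camera_matrix"];R=np.array(c["R"]);t=np.array(c["t"])
    uv=np.atleast_2d(uv).astype(float)
    x=(uv-[K[0,2],K[1,2]])/[K[0,0],K[1,1]]
    if n=="wrist":
        th=np.linalg.norm(x,axis=1,keepdims=True); d=np.c_[x/np.maximum(th,1e-9)*np.sin(th),np.cos(th)]
    else: d=np.c_[x,np.ones(len(x))]
    return -R.T@t, d@R
def plane(n,uv,z,info=None):
    o,d=ray(n,uv,info); return (o+d*((z-o[2])/d[:,2])[:,None])
def proj(n,X,info=None):
    c=info or imaging.camera_info(n);K=c["camera_matrix"];p=np.atleast_2d(X)@np.array(c["R"]).T+c["t"]
    if n=="wrist":
        rr=np.linalg.norm(p[:,:2],axis=1); th=np.arctan2(rr,p[:,2]); q=p[:,:2]/np.maximum(rr,1e-9)[:,None]*th[:,None]
    else:q=p[:,:2]/p[:,2:]
    return q*[K[0,0],K[1,1]]+[K[0,2],K[1,2]]
def tri(a,ua,b,ub):
    o1,d1=ray(a,ua);o2,d2=ray(b,ub);d1=d1[0]/np.linalg.norm(d1);d2=d2[0]/np.linalg.norm(d2)
    s=np.linalg.lstsq(np.c_[d1,-d2],o2-o1,rcond=None)[0]
    p,q=o1+s[0]*d1,o2+s[1]*d2
    return (p+q)/2,np.linalg.norm(p-q)
def hsv(im): return cv2.cvtColor(im,cv2.COLOR_RGB2HSV)
def blobs(m,amin=20):
    cs,_=cv2.findContours(m.astype(np.uint8),cv2.RETR_EXTERNAL,cv2.CHAIN_APPROX_NONE)
    return sorted([c for c in cs if cv2.contourArea(c)>=amin],key=cv2.contourArea,reverse=True)
def load(f): return cv2.imread(f)[:,:,::-1].copy()
def rect(n,c,z,info=None):
    P=plane(n,c[:,0,:],z,info)[:,:2].astype(np.float32)
    return cv2.minAreaRect(P)
E
python3 - <<'E'
from h import *
for n in("top","side"):
    im=load(f"pics/{n}0.png");H=hsv(im);h,s,v=[H[...,i].astype(int) for i in range(3)]
    print(n)
    g=(h>65)&(h<95)&(s>90)&(v>25)
    w=(h>12)&(h<26)&(s>50)&(s<190)&(v>150)
    red=((h<6)|(h>174))&(s>170)&(v>120)
    for nm,m,z in(("green",g,85),("wood",w,16),("red",red,148)):
        for c in blobs(m,15)[:4]:
            M=cv2.moments(c);x,y,ww,hh=cv2.boundingRect(c)
            print(nm,round(M['m10']/M['m00'],1),round(M['m01']/M['m00'],1),cv2.contourArea(c),(x,y,ww,hh),np.round(np.r_[[*rect(n,c,z)[0],*rect(n,c,z)[1],rect(n,c,z)[2]]],1))
    if n=="top":
        roi=np.zeros_like(g);roi[170:250,250:330]=1
    else:
        roi=np.zeros_like(g);roi[170:205,235:290]=1
    for c in blobs(roi&(v<70),15)[:3]:
        print("handle",cv2.boundingRect(c),np.round(np.r_[[*rect(n,c,46)[0],*rect(n,c,46)[1],rect(n,c,46)[2]]],1), np.round(c[:,0].mean(0),1),cv2.contourArea(c))
for n,(x,y,w,h) in(("top",(55,150,160,100)),("side",(190,180,110,160))):
    im=load(f"pics/{n}0.png")[y:y+h,x:x+w]
    cv2.imwrite(f"pics/{n}crop.png",cv2.resize(im,None,fx=4.9 if n=="top" else 3.7,fy=4.9 if n=="top" else 3.7,interpolation=cv2.INTER_CUBIC)[:,:,::-1])
E
```

```text
top
green 165.6 196.8 2841.0 (134, 165, 65, 64) [492.9  49.1 150.5 151.6  15.4]
wood 386.6 190.1 4947.5 (338, 142, 98, 98) [ 526.5 -594.8  214.7  214.3   47.3]
wood 288.4 212.6 2719.5 (255, 179, 68, 68) [ 456.3 -299.9  157.4  157.    25.2]
red 98.7 207.9 58.5 (94, 204, 10, 9) [4.552e+02 2.096e+02 2.080e+01 2.360e+01 4.000e-01]
side
wood 306.3 62.0 4435.0 (271, 13, 79, 109) [  188.8 -1691.2  1782.1   417.4    85.3]
wood 248.0 144.9 1197.5 (213, 126, 72, 38) [ 526.1 -601.1  227.   225.    47.3]
wood 261.7 187.0 1115.5 (235, 171, 55, 33) [ 455.3 -299.1  160.   165.5   25.1]
wood 325.4 186.7 35.0 (302, 177, 54, 23) [ 224.7 -316.9  194.4  130.3    9.1]
red 255.7 258.0 58.5 (252, 253, 8, 13) [452.  205.7  18.1  43.5   3.7]
```

View pics/topcrop.png

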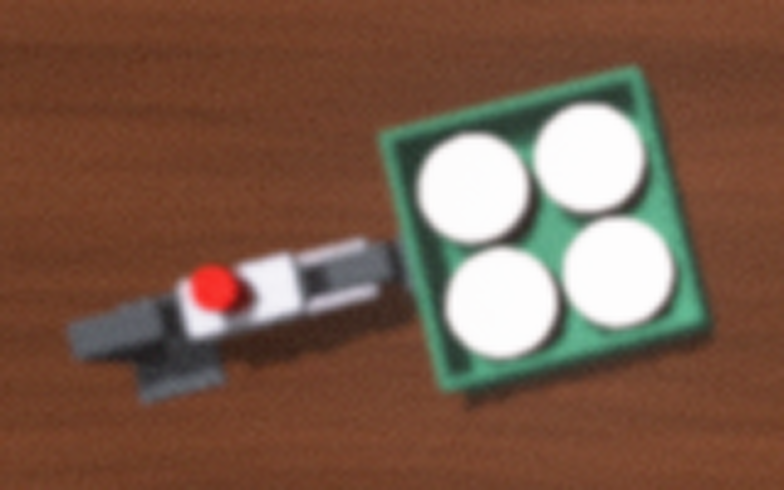

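View pics/sidecrop.png

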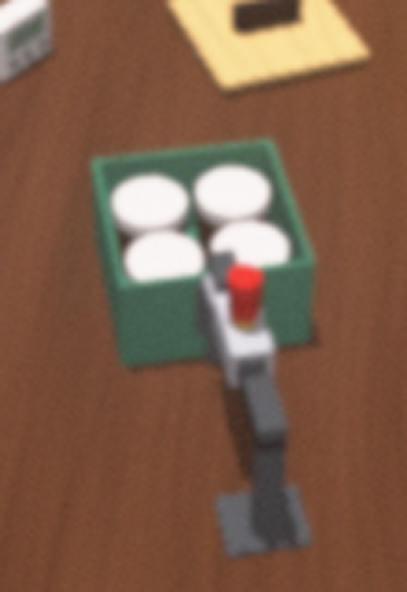

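```bash
python3 -m creep '9 -4.8 0 0 0 -3 8.5; 13.5 -7.2 0 0 0 -5 8.5; 18 -9.6 0 0 0 -7 8.5; 22.5 -12 0 0 0 -9 8.5; 27 -14.4 0 0 0 -11 8.5; 31.5 -16.8 0 0 0 -11 8.5; 35 -18.7 -1 0 0 -11 8.5; 36.9 -19.7 -2 0 0 -11 8.5; 36.9 -19.7 -2 0 0 -11 8.5; 36.9 -19.7 -2 0 0 -11 8.5; 36.9 -19.7 -2 0 0 -11 8.5; 36.9 -19.7 -2 0 0 -11 8.5' 40
python3 - <<'E'
from h import *
s=r.sense();print(s['tool_pos'],s['tcp_rot'],s['ft_force'],s['time'])
info=imaging.camera_info("wrist");im=imaging.snapshot("wrist");cv2.imwrite("pics/w1.png",im[:,:,::-1])
import pickle;pickle.dump(info,open("w1.pkl","wb"))
E
```

```text
time: 1.35
tool_pos: [455.2, -300.9, 250.1]
tcp_rot: [-179.9, 0.0, 25.1]
ft_force: [0.4, -0.5, -0.4]
finger_gap: 84.9
[ 455.24880198 -300.88380919  250.13242616] [-1.79874078e+02  2.90067213e-02  2.50804700e+01] [ 0.35772158 -0.48664292 -0.41513222] 1.35
```

View pics/w1.png

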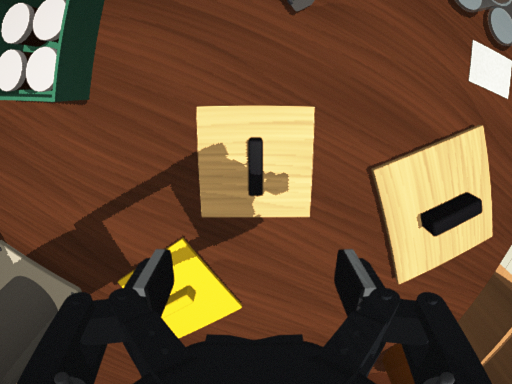

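The lid's handle is seen upright at pixel (256,167), in line with the jaws' closing plane.

Run:
```python
from h import *;import pickle
info=pickle.load(open("w1.pkl","rb"));im=load("pics/w1.png");H=hsv(im);v=H[...,2].astype(int)
m=np.zeros(v.shape,bool);m[115:215,215:300]=1
m&=(im.astype(int).max(2)<60)
for c in blobs(m,50):
    print(cv2.boundingRect(c),cv2.contourArea(c),rect("wrist",c,46,info),rect("wrist",c,31,info))
    b=cv2.boundingRect(c)
# plate corners
hh,s=H[...,0].astype(int),H[...,1].astype(int)
roi=np.zeros(v.shape,bool);roi[90:235,180:335]=1
w=roi&(hh>12)&(hh<27)&(s>40)&(s<190)&(v>75)
for c in blobs(w,500): print(cv2.boundingRect(c),rect("wrist",c,16,info))
# case top edges
```

```text
(248, 138, 15, 58) 692.0 ((457.7037048339844, -301.4941101074219), (70.10255432128906, 16.428409576416016), 26.475566864013672) ((454.62506103515625, -302.9489440917969), (73.13766479492188, 17.139667510986328), 26.47555160522461)
(196, 105, 120, 113) ((456.54498291015625, -302.23974609375), (151.29159545898438, 151.77130126953125), 25.08546257019043)
```

```bash
python3 -m creep '0 0 4 0 0 0 8.5; 0.1 0.15 8 0 0 0 7; 0.1 0.15 12 0 0 0 6; 0.1 0.15 16 0 0 0 5; 0.1 0.15 19 0 0 0 5; 0.1 0.15 21.5 0 0 0 5; 0.1 0.15 22.7 0 0 0 5; 0.1 0.15 22.9 0 0 0 5; 0.1 0.15 22.9 0 0 0 5; 0.1 0.15 22.9 0 0 0 1; 0.1 0.15 22.9 0 0 0 1; 0.1 0.15 22.9 0 0 0 1; 0.1 0.15 22.9 0 0 0 1; 0.1 0.15 22.9 0 0 0 1; 0.1 0.15 22.9 0 0 0 1; 0.1 0.15 22.9 0 0 0 1' 60
```

```text
time: 3.0
tool_pos: [457.5, -302.4, 23.0]
tcp_rot: [180.0, -0.0, 25.1]
ft_force: [-0.8, 0.6, 5.7]
finger_gap: 17.1
```

```bash
python3 -m creep '0 0 -2 0 0 0 1; 0 0 -5 0 0 0 1; 0 0 -8 0 0 0 1; 2 -3 -12 0 0 2 1; 4 -6 -16 0 0 4 1; 6 -9 -20 0 0 7 1; 8 -12 -23 0 0 9.7 1; 9.4 -14.7 -23.7 0 0 9.7 1; 9.4 -14.7 -23.7 0 0 9.7 1; 9.4 -14.7 -23.7 0 0 9.7 1; 9.4 -14.7 -23.7 0 0 9.7 1'
python3 - <<'E'
from h import *
s=r.sense();print(s['qd'].round(1))
info=imaging.camera_info("wrist");im=imaging.snapshot("wrist");cv2.imwrite("pics/w2.png",im[:,:,::-1])
import pickle;pickle.dump(info,open("w2.pkl","wb"))
E
```

```text
time: 4.1
tool_pos: [479.6, -129.8, 259.0]
tcp_rot: [-180.0, 0.0, 15.4]
ft_force: [-0.0, -0.6, -3.0]
finger_gap: 16.7
[-0.9  0.7  0.1  0.1  0.   0.2]
```

View pics/w2.png

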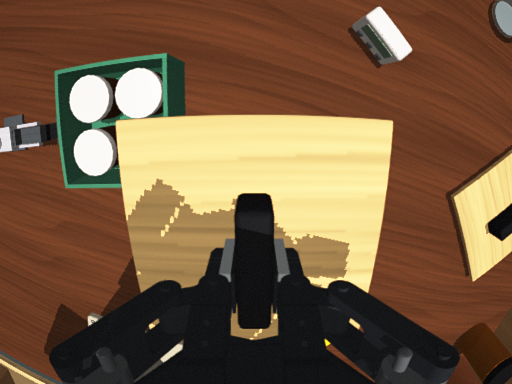

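The case's rim corners show at about (56,71), (165,54) and (67,187); the fourth is behind the lid. The lid hangs level in the grip.

Run:
```python
from h import *;import pickle
info=pickle.load(open("w2.pkl","rb"));im=load("pics/w2.png");H=hsv(im);h,s,v=[H[...,i].astype(int) for i in range(3)]
g=(h>65)&(h<95)&(s>90)&(v>25)
c=blobs(g,500)[0]
P=plane("wrist",c[:,0,:],85,info)[:,:2]
print(cv2.boundingRect(c))
# outer edges: fit lines. rotate to approx case frame
a=np.radians(15.4);R=np.array([[np.cos(a),np.sin(a)],[-np.sin(a),np.cos(a)]])
Q=(P-[492.9,49.1])@R.T
for nm,sel,ax in (("x+",(abs(Q[:,0]-75)<8)&(abs(Q[:,1])<65),0),("y+",(abs(Q[:,1]-75)<8)&(abs(Q[:,0])<65),1),("x-",(abs(Q[:,0]+75)<8)&(Q[:,1]<68)&(Q[:,1]>20),0)):
    q=Q[sel]; 
    if len(q)<5: print(nm,len(q));continue
    med=np.polyfit(q[:,1-ax],q[:,ax],1); print(nm,len(q),"offset",q[:,ax].mean().round(2),"at",q[:,1-ax].mean().round(1),"slope deg",np.degrees(np.arctan(med[0])).round(2))
pts=plane("wrist",[(56,71),(165,54),(67,187)],85,info)[:,:2]
print(pts.round(1),((pts-[492.9,49.1])@R.T).round(1))
x,y,w,hh=30,30,170,180
cv2.imwrite("pics/w2c.png",cv2.resize(im[y:y+hh,x:x+w],None,fx=3.3,fy=3.3,interpolation=cv2.INTER_CUBIC)[:,:,::-1])
# top/side corner triangulations
for n in("top","side"):
    im=load(f"pics/{n}0.png");H=hsv(im);h,s,v=[H[...,i].astype(int) for i in range(3)]
    g=(h>65)&(h<95)&(s>90)&(v>25);c=blobs(g,100)
    if not c: g=(h>60)&(h<100)&(s>60);c=blobs(g,100)
    c=c[0];P=plane(n,c[:,0,:],85)[:,:2];Q=(P-[492.9,49.1])@R.T
    for nm,ax,o in(("x+",0,75),("x-",0,-75),("y+",1,75),("y-",1,-75)):
        q=Q[(abs(Q[:,ax]-o)<10)&(abs(Q[:,1-ax])<65)]
        if len(q)>5:print(n,nm,len(q),q[:,ax].mean().round(2),np.degrees(np.arctan(np.polyfit(q[:,1-ax],q[:,ax],1)[0])).round(2))
```

```text
(55, 53, 130, 135)
x+ 97 offset 75.68 at -3.9 slope deg -0.04
y+ 102 offset 72.66 at 0.6 slope deg 0.07
x- 30 offset -72.61 at 43.6 slope deg 0.68
[[546.9 137.2]
 [585.2  -3.1]
 [404.6  97.6]] [[ 75.5  70.5]
 [ 75.2 -74.9]
 [-72.3  70.2]]
top x+ 45 73.84 -0.24
top x- 46 -73.63 0.15
top y+ 46 73.5 -0.42
top y- 45 -74.15 0.2
side x+ 57 75.64 2.22
side y+ 15 79.98 -2.07
side y- 16 -66.2 -0.64
```

View pics/w2c.png

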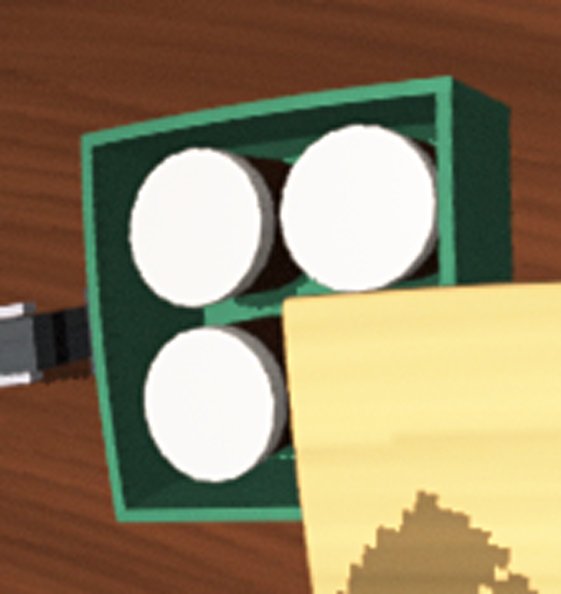

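```bash
python3 -m creep '1 -3 0 0 0 0 1; 2.5 -7 0 0 0 0 1; 4 -11 2 0 0 0 1; 5.3 -14.5 5 0 0 0 1; 6.1 -16.3 8 0 0 0 1; 6.1 -16.7 11 0 0 0 1; 6.1 -16.7 13 0 0 0 1; 6.1 -16.7 13.5 0 0 0 1; 6.1 -16.7 13.5 0 0 0 1; 6.1 -16.7 13.5 0 0 0 1'
python3 - <<'E'
from h import *
info=imaging.camera_info("wrist");im=imaging.snapshot("wrist");cv2.imwrite("pics/w3.png",im[:,:,::-1])
import pickle;pickle.dump(info,open("w3.pkl","wb"))
im=imaging.snapshot("side");cv2.imwrite("pics/side3.png",im[:,:,::-1]);cv2.imwrite("pics/side3c.png",cv2.resize(im[170:320,170:320],None,fx=4,fy=4,interpolation=cv2.INTER_CUBIC)[:,:,::-1])
E
```

```text
time: 5.15
tool_pos: [494.9, 46.5, 124.9]
tcp_rot: [-180.0, -0.0, 15.2]
ft_force: [0.2, -0.0, -2.9]
finger_gap: 17.2
```

View pics/w3.png

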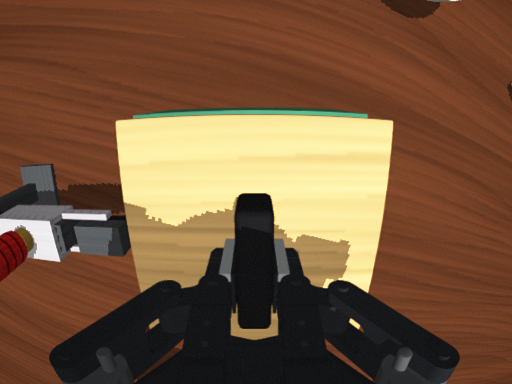

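View pics/side3c.png

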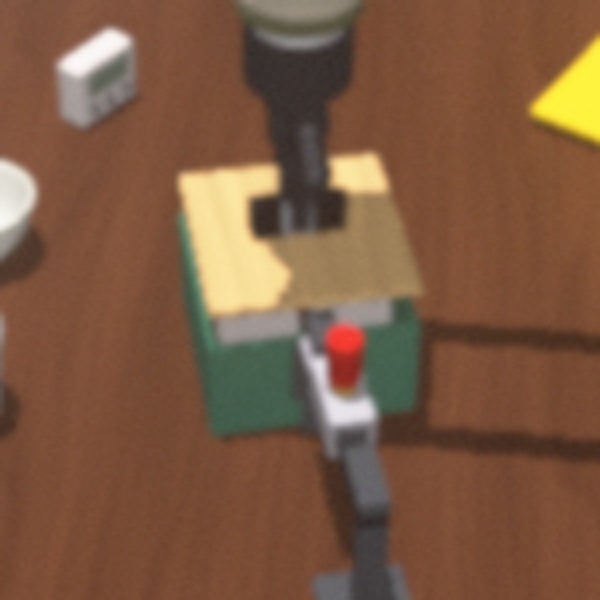

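The rim shows beyond the plate's front edge between about (133,116) and (367,116). That allows a direct relative check.

Run:
```python
from h import *;import pickle
info=pickle.load(open("w3.pkl","rb"));im=load("pics/w3.png");H=hsv(im);h,s,v=[H[...,i].astype(int) for i in range(3)]
g=(h>60)&(h<95)&(s>70)&(v>40);c=blobs(g,50)[0];print(cv2.boundingRect(c))
w=(h>12)&(h<30)&(s>40)&(s<190)&(v>90);w[:100]=0
cw=blobs(w,500)[0]
a=np.radians(15.3);R=np.array([[np.cos(a),np.sin(a)],[-np.sin(a),np.cos(a)]])
o=np.array([494.9,46.5])
for nm,cc,z in(("rim",c,85),("plate",cw,118)):
    p=cc[:,0,:]; Q=(plane("wrist",p,z,info)[:,:2]-o)@R.T
    top=[]
    for x in range(p[:,0].min()+6,p[:,0].max()-6): top.append([x,p[p[:,0]==x,1].min()])
    T=(plane("wrist",top,z,info)[:,:2]-o)@R.T
    f=np.polyfit(T[:,1],T[:,0],1)
    print(nm,"y range",Q[:,1].min().round(1),Q[:,1].max().round(1),"front x",T[:,0].mean().round(2),"slope",np.degrees(np.arctan(f[0])).round(2),"corner px",p[p[:,0].argmin()],p[p[:,0].argmax()])
    # upper-part y-range
    u=Q[(Q[:,0]>T[:,0].mean()-6)]; print(u[:,1].min(),u[:,1].max())
# knob
red=((h<6)|(h>174))&(s>150)&(v>80)
print([cv2.boundingRect(b) for b in blobs(red,30)])
```

```text
(133, 108, 235, 10)
rim y range -72.8 76.6 front x 76.1 slope -0.11 corner px [133 116] [367 116]
-72.8288814698185 76.5704708494233
plate y range -75.8 74.1 front x 73.91 slope 0.07 corner px [115 121] [393 129]
-75.76095284035434 73.80905870201963
[(0, 234, 22, 33), (0, 240, 15, 34), (0, 253, 8, 29), (7, 231, 20, 31)]
```

```bash
python3 -m creep '0.16 -0.22 0.3 0 0 -0.2 1; 0.16 -0.22 0.8 0 0 -0.2 1; 0.16 -0.22 1.2 0 0 -0.2 1; 0.16 -0.22 1.2 0 0 -0.2 1; 0.16 -0.22 1.2 0 0 -0.2 1'
python3 - <<'E'
from h import *
info=imaging.camera_info("wrist");im=imaging.snapshot("wrist");cv2.imwrite("pics/w4.png",im[:,:,::-1])
s=r.sense();print(s['tool_pos'])
H=hsv(im);h,s_,v=[H[...,i].astype(int) for i in range(3)]
g=(h>60)&(h<95)&(s_>70)&(v>40);c=blobs(g,30)[0];print(cv2.boundingRect(c))
w=(h>12)&(h<30)&(s_>40)&(s_<190)&(v>90);w[:100]=0
cw=blobs(w,500)[0]
a=np.radians(15.3);R=np.array([[np.cos(a),np.sin(a)],[-np.sin(a),np.cos(a)]])
o=s['tool_pos'][:2]
for nm,cc,z in(("rim",c,85),("plate",cw,s['tool_pos'][2]-7)):
    p=cc[:,0,:]; Q=(plane("wrist",p,z,info)[:,:2]-o)@R.T
    top=[[x,p[p[:,0]==x,1].min()] for x in range(p[:,0].min()+6,p[:,0].max()-6)]
    T=(plane("wrist",top,z,info)[:,:2]-o)@R.T
    u=Q[(Q[:,0]>T[:,0].mean()-6)]
    print(nm,"y",u[:,1].min().round(1),u[:,1].max().round(1),"front x",T[:,0].mean().round(2))
im=imaging.snapshot("side");cv2.imwrite("pics/side4.png",im[:,:,::-1]);cv2.imwrite("pics/side4c.png",cv2.resize(im[190:300,190:300],None,fx=5,fy=5,interpolation=cv2.INTER_CUBIC)[:,:,::-1])
E
```

```text
time: 5.75
tool_pos: [496.0, 49.2, 113.1]
tcp_rot: [180.0, -0.1, 15.5]
ft_force: [-0.6, -0.3, -2.6]
finger_gap: 17.0
[496.20812499  49.22758609 113.37268713]
(145, 110, 217, 7)
rim y -63.9 64.1 front x 74.82
plate y -75.3 74.1 front x 73.89
```

View pics/side4c.png

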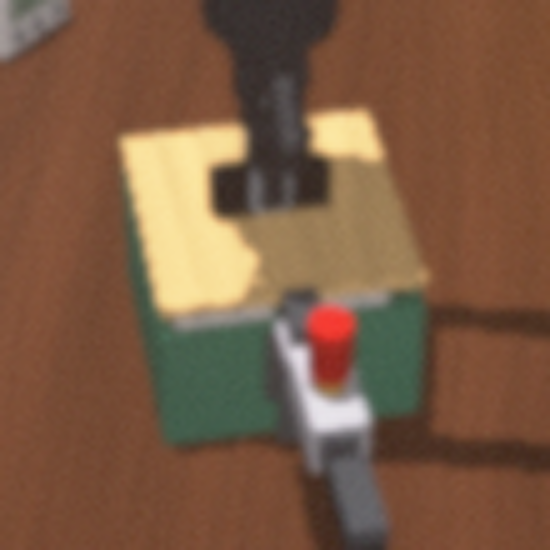

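View pics/w4.png

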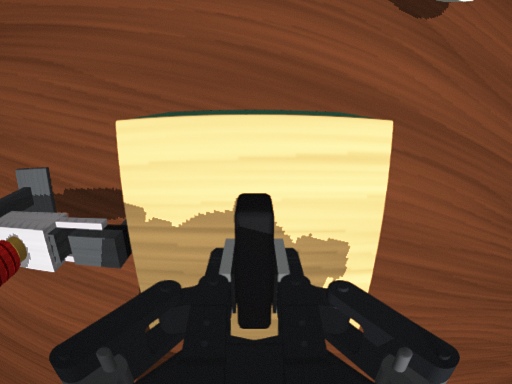

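```bash
python3 -m creep '0.05 -0.03 0.3 0 0 0 1; 0.05 -0.03 0.6 0 0 0 1; 0.05 -0.03 0.9 0 0 0 1; 0.05 -0.03 0.9 0 0 0 1; 0.05 -0.03 0.9 0 0 0 1'
```

```text
time: 6.35
tool_pos: [496.6, 49.6, 104.3]
tcp_rot: [180.0, -0.1, 15.5]
ft_force: [0.1, 0.3, -3.1]
finger_gap: 16.5
```

```bash
python3 -m creep '0 0 0.2 0 0 0 1; 0 0 0.4 0 0 0 1; 0 0 0.5 0 0 0 1; 0 0 0.5 0 0 0 1; 0 0 0.5 0 0 0 1'
```

```text
time: 6.85
tool_pos: [496.7, 49.6, 99.9]
tcp_rot: [180.0, -0.1, 15.5]
ft_force: [-4.1, -0.1, 5.5]
finger_gap: 16.6
```

```bash
python3 -m creep '0 0 0.15 0 0 0 1; 0 0 0.15 0 0 0 1; 0 0 0.15 0 0 0 1'; python3 -m creep '0 0 0 0 0 0 2.5; 0 0 0 0 0 0 4; 0 0 0 0 0 0 5.5; 0 0 0 0 0 0 5.5; 0 0 -1 0 0 0 5.5;  0 0 -4 0 0 0 5.5; 0 0 -8 0 0 0 7; 0 0 -12 0 0 0 8.5; 0 0 -15 0 0 0 8.5; 0 0 -15 0 0 0 8.5; 0 0 -15 0 0 0 8.5'
python3 - <<'E'
from h import *;import pickle
info=imaging.camera_info("wrist");im=imaging.snapshot("wrist");cv2.imwrite("pics/w5.png",im[:,:,::-1]);pickle.dump(info,open("w5.pkl","wb"))
im=imaging.snapshot("side");cv2.imwrite("pics/side5c.png",cv2.resize(im[190:300,190:300],None,fx=5,fy=5,interpolation=cv2.INTER_CUBIC)[:,:,::-1]);cv2.imwrite("pics/side5.png",im[:,:,::-1])
E
```

```text
time: 7.15
tool_pos: [496.8, 49.7, 100.0]
tcp_rot: [180.0, -0.1, 15.5]
ft_force: [-10.1, -0.9, 14.2]
finger_gap: 16.8
time: 8.25
tool_pos: [497.1, 49.6, 251.3]
tcp_rot: [179.9, -0.2, 15.5]
ft_force: [-1.1, -0.5, -1.5]
finger_gap: 84.8
```

View pics/side5c.png

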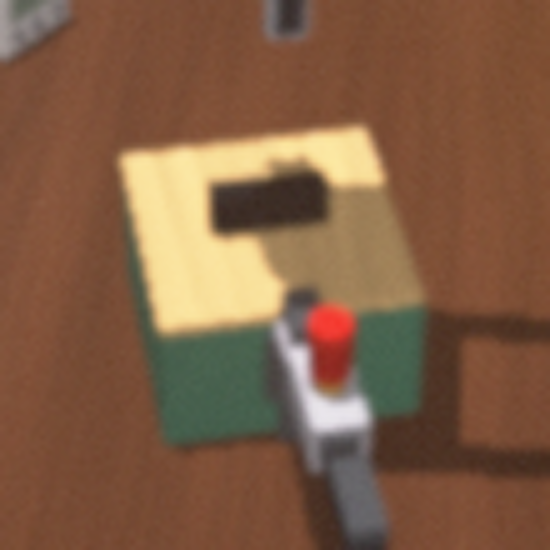

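View pics/w5.png

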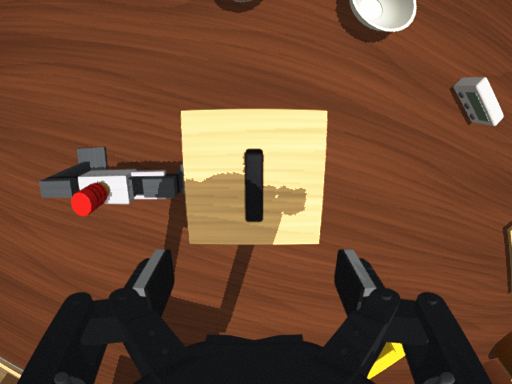

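The lid sits flush on the case, with no gap in the side view. The knob is at wrist pixel (85,200). I'll move above it and look again.

```bash
python3 -m creep '0 -3 0 0 0 0 8.5; 0 -7 0 0 0 0 8.5; 0 -11 0 0 0 0 8.5; 0 -14.5 0 0 0 0 8.5; 0 -16 0 0 0 0 8.5; 0 -16 0 0 0 0 8.5; 0 -16 0 0 0 0 8.5; 0 -16 0 0 0 0 8.5'
python3 - <<'E'
from h import *;import pickle
info=imaging.camera_info("wrist");im=imaging.snapshot("wrist");cv2.imwrite("pics/w6.png",im[:,:,::-1]);pickle.dump(info,open("w6.pkl","wb"))
s0=r.sense();o=s0['tool_pos']
H=hsv(im);h,s,v=[H[...,i].astype(int) for i in range(3)]
red=((h<6)|(h>174))&(s>150)&(v>80)
c=blobs(red,50)[0];print(cv2.boundingRect(c))
a=np.radians(15.4);R=np.array([[np.cos(a),np.sin(a)],[-np.sin(a),np.cos(a)]])
for z in(166,148):
    P=plane("wrist",c[:,0,:],z,info)[:,:2]; Q=(P-o[:2])@R.T; print(z,Q.min(0),Q.max(0))
# bright top face
for t in (170,190,210): 
    for b in blobs(red&(v>t),30)[:2]: print(t,cv2.boundingRect(b),cv2.minEnclosingCircle(b))
cv2.imwrite("pics/w6c.png",cv2.resize(im[100:260,170:340],None,fx=3.5,fy=3.5,interpolation=cv2.INTER_CUBIC)[:,:,::-1])
E
```

```text
time: 9.15
tool_pos: [453.2, 202.9, 248.2]
tcp_rot: [180.0, 0.1, 15.4]
ft_force: [0.4, -0.1, 0.6]
finger_gap: 85.1
(238, 180, 30, 38)
166 [-12.09303158 -11.15428262] [19.16418587 12.17024457]
148 [-19.54608598 -11.98888178] [14.21909764 13.20712118]
170 (241, 191, 24, 17) ((252.5806427001953, 200.35484313964844), 11.6597318649292)
```

View pics/w6c.png

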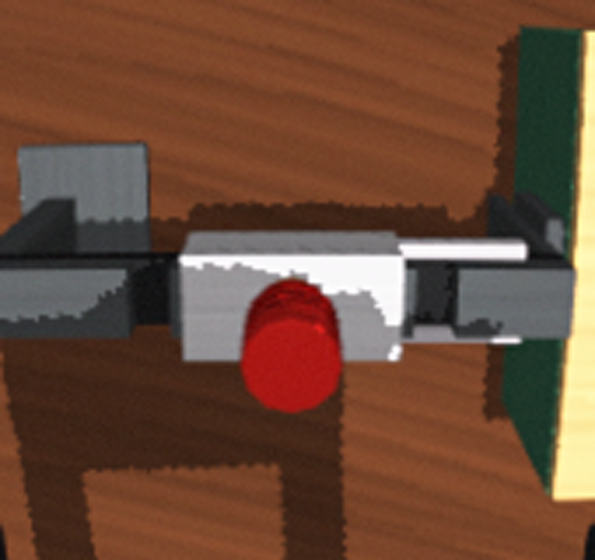

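View pics/w6.png

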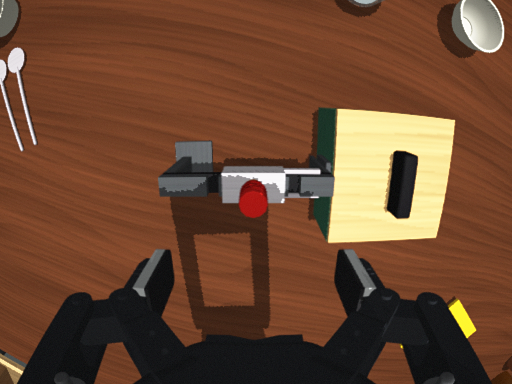

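```bash
python3 -m creep '0 -0.05 2 0 0 0 7; 0 -0.05 4 0 0 0 6; 0 -0.05 6.5 0 0 0 6; 0 -0.05 9 0 0 0 6; 0 -0.05 10.8 0 0 0 6; 0 -0.05 11.5 0 0 0 6; 0 -0.05 11.6 0 0 0 6; 0 -0.05 11.6 0 0 0 6; 0 -0.05 11.6 0 0 0 1.5; 0 -0.05 11.6 0 0 0 1.5; 0 -0.05 11.6 0 0 0 1.5; 0 -0.05 11.6 0 0 0 1.5; 0 -0.05 11.6 0 0 0 1.5; 0 -0.05 11.6 0 0 0 1.5; 0 -0.05 11.6 0 0 0 1.5; 0 -0.05 11.6 0 0 0 1.5' 80
```

```text
time: 10.8
tool_pos: [453.8, 203.5, 133.7]
tcp_rot: [180.0, -0.0, 15.4]
ft_force: [-2.1, -1.0, 5.6]
finger_gap: 22.2
```

```bash
python3 -m creep '0 0 -0.4 0 0 0 1.5; 0 0 -0.8 0 0 0 1.5; 0 0 -1.2 0 0 0 1.5; 0 0 -1.5 0 0 0 1.5; 0 0 -1.5 0 0 0 1.5; 0 0 -1.5 0 0 0 1.5' 100
python3 - <<'E'
from h import *
im=imaging.snapshot("wrist");cv2.imwrite("pics/w7.png",im[:,:,::-1])
E
```

```text
time: 11.4
tool_pos: [453.6, 203.4, 148.3]
tcp_rot: [180.0, -0.0, 15.4]
ft_force: [2.7, 1.0, -9.0]
finger_gap: 21.9
```

View pics/w7.png

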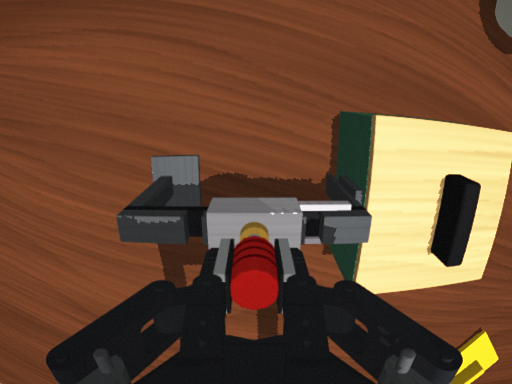

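```bash
python3 -m creep '0 0.5 0 0 0 0 1.5; 0 1 0 0 0 0 1.5; 0 1.6 0 0 0 0 1.5; 0 2.2 0 0 0 0 1.5; 0 2.8 0 0 0 0 1.5; 0 3.4 0 0 0 0 1.5; 0 3.8 0 0 0 0 1.5; 0 4 0 0 0 0 1.5; 0 4 0 0 0 0 1.5; 0 4 0 0 0 0 1.5'
```

```text
time: 12.45
tool_pos: [464.3, 164.3, 148.3]
tcp_rot: [179.9, -0.0, 15.4]
ft_force: [3.8, -0.6, -8.4]
finger_gap: 21.4
```

```bash
python3 -m creep '0 -0.03 0.3 0 0 0 1.5; 0 -0.03 0.6 0 0 0 1.5; 0 -0.03 0.9 0 0 0 1.5; 0 -0.03 1.2 0 0 0 1.5; 0 -0.03 1.4 0 0 0 1.5; 0 -0.03 1.4 0 0 0 1.5; 0 -0.03 1.4 0 0 0 1.5'
```

```text
time: 13.15
tool_pos: [464.3, 164.6, 134.4]
tcp_rot: [179.9, -0.0, 15.4]
ft_force: [2.4, -1.3, -5.6]
finger_gap: 21.4
```

```bash
python3 -m creep '0 0 0.1 0 0 0 1.5; 0 0 0.2 0 0 0 1.5; 0 0 0.2 0 0 0 1.5; 0 0 0.2 0 0 0 1.5'
python3 - <<'E'
from h import *
for n in("wrist","side","top"):
    im=imaging.snapshot(n);cv2.imwrite(f"pics/{n}8.png",im[:,:,::-1])
    if n=="side":cv2.imwrite("pics/side8c.png",cv2.resize(im[190:320,190:320],None,fx=4.5,fy=4.5,interpolation=cv2.INTER_CUBIC)[:,:,::-1])
s=r.sense();print(s['time'],s['tool_pos'],s['ft_force'],s['finger_gap'])
E
```

```text
time: 13.55
tool_pos: [464.5, 164.7, 133.7]
tcp_rot: [179.9, -0.0, 15.4]
ft_force: [-2.8, -3.3, 5.2]
finger_gap: 21.4
13.7 [464.51218414 164.68008134 133.71915331] [-3.12719631 -2.90637396  5.64109914] 21.804841375141027
```

View pics/wrist8.png

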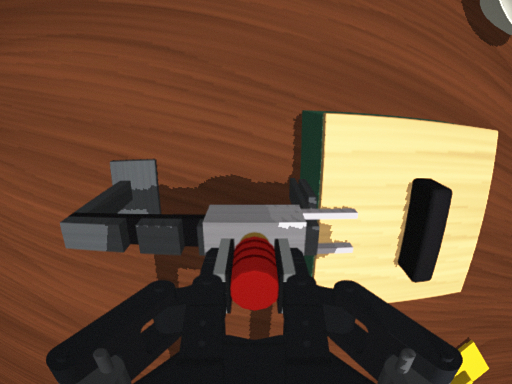

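View pics/side8c.png

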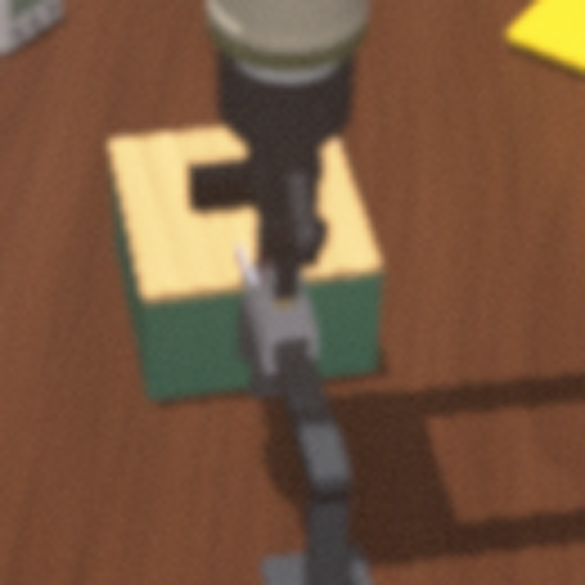

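View pics/top8.png

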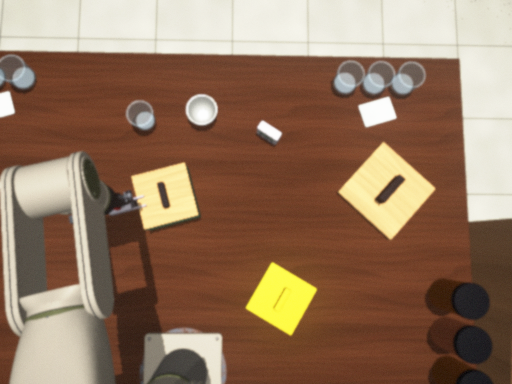

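```bash
python3 -m creep '0 0 0.05 0 0 0 1.5; 0 0 0.05 0 0 0 1.5; 0 0 0.05 0 0 0 1.5'
python3 - <<'E'
from h import *
r.hand_in();print("done")
E
```

```text
time: 14.0
tool_pos: [464.6, 164.7, 133.8]
tcp_rot: [179.9, -0.1, 15.4]
ft_force: [-2.9, -2.5, 5.7]
finger_gap: 21.6
the job is handed in; nothing more can be done
done
```

The lid is on and released, and the section is locked in the next hole. I handed in at 14.0 s, still gripping the knob at 100 N.

- **Lid:** I put the smaller wooden lid on and seated it with a 14 N press. The side view showed it flush on the rim.
- **Lock:** I lifted the knob about 14.6 mm, slid the section about 40 mm towards the case and lowered the pin.
- **Last checks:**
  - The tool is back at its starting height (133.7–133.8 mm), and the wrist force changed from −5.6 N (carrying the spring) to about +5.7 N (resting on the stop). Both mean the pin is home.
  - The fork's bars lie over the lid.
  - The ramekin, glass and timer are where they started.
- **Disagreements:** The finger gap read about 2 mm below the knob's nominal 24 mm, and 1–1.5 mm below nominal on the lid handle too. Camera estimates of the case's position differed by 2–3 mm; I settled this by comparing the lid directly with the rim before lowering it.
- **Not checked:** I did not tug the section sideways to test the lock.

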